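# Fetch a cutter from the yellow sliding-lid bin for marking

### The job

Slide open only the yellow-tagged bin, by pressing down on its lid and dragging the lid back with a fingertip (without forcing it: under 60 N), take out the green-clipped cutter and lay it flat in the pocket of the aluminium marking nest. Then slide the lid fully shut again; keep the other three bins shut, do not drop the cutter into the nest from a height, and leave the tape measure, marker pen and clip strip where they are.

Things in the scene. Friction and masses are not known exactly. Their poses are not given: they have to be found in the camera images.
- cutter: Small cutter in a green clip, 49 (x) x 18 x 13 mm, 20 g, lying flat; origin under its centre. Grip the clip: x = +5 to +23 mm, y = -8 to +8 mm, 13 mm high. The thin shank (4 to 9 mm above the underside) runs to x = -24 mm. Starts inside the shut yellow bin, along the bin's x within 0.15 rad, clip to the far side, origin about 14 mm on the near side of the bin's centre.
- organiser: Dark base rail, 104 (x) x 336 (y) mm, fixed to the desk; carries the row of four bins side by side along its y. Origin at its centre, at desk level; the bins stand 10 mm above that; +x points roughly away from the robot.
- nest: Marking nest: aluminium block 92 (x) x 60 (y) x 11.5 mm high with a shallow dark pocket in its top, fixed on the desk's 4 mm perforated plate. Origin at the centre of its underside, pocket centred on it. Pocket 60 (along x) x 28 (along y) mm, 3.5 mm deep, its floor 8 mm above the origin. The cutter lies in it along x, either way round.
- nest_pocket (a point): Centre of the nest's pocket floor; axes as the nest's.
- bin_yellow: White bin with a yellow tag on its front and on its grey sliding lid, fixed in the row (the order of colours changes). Outside 90 (x) x 80 (y) x 32 mm, walls and floor 3 mm (74 mm between side walls). Origin at the centre of its underside, 10 mm above the desk; +x is the direction in which its lid opens, away from the robot.
- lid_yellow (a joint): Sliding lid of the yellow bin, m: 0 shut, 0.060 fully open (towards the bin's +x). 87 x 73 mm, no handle or edge to catch: press a fingertip on its top (8 to 15 N is plenty) and drag it by friction, in one stroke or several; 1.5 N along the slide moves it and it stays where left. Fully open, the bin is uncovered from its front wall to 18 mm past its centre.
- pad_yellow (a point): Centre of the ribbed black press pad, 44 x 40 mm, on top of the yellow bin's lid (42 mm above the desk, flush with the bin's rim); moves with the lid; axes as the bin's. Shut, it lies 18 mm to the near side of the bin's centre.
- bin_red: White bin with a red tag on its front and on its grey sliding lid, fixed in the row (the order of colours changes). Outside 90 (x) x 80 (y) x 32 mm, walls and floor 3 mm (74 mm between side walls). Origin at the centre of its underside, 10 mm above the desk; +x is the direction in which its lid opens, away from the robot.
- lid_red (a joint): Sliding lid of the red bin, m: 0 shut, 0.060 fully open (towards the bin's +x). 87 x 73 mm, no handle or edge to catch: press a fingertip on its top (8 to 15 N is plenty) and drag it by friction, in one stroke or several; 1.5 N along the slide moves it and it stays where left. Fully open, the bin is uncovered from its front wall to 18 mm past its centre.
- pad_red (a point): Centre of the ribbed black press pad, 44 x 40 mm, on top of the red bin's lid (42 mm above the desk, flush with the bin's rim); moves with the lid; axes as the bin's. Shut, it lies 18 mm to the near side of the bin's centre.
- bin_blue: White bin with a blue tag on its front and on its grey sliding lid, fixed in the row (the order of colours changes). Outside 90 (x) x 80 (y) x 32 mm, walls and floor 3 mm (74 mm between side walls). Origin at the centre of its underside, 10 mm above the desk; +x is the direction in which its lid opens, away from the robot.
- lid_blue (a joint): Sliding lid of the blue bin, m: 0 shut, 0.060 fully open (towards the bin's +x). 87 x 73 mm, no handle or edge to catch: press a fingertip on its top (8 to 15 N is plenty) and drag it by friction, in one stroke or several; 1.5 N along the slide moves it and it stays where left. Fully open, the bin is uncovered from its front wall to 18 mm past its centre.
- pad_blue (a point): Centre of the ribbed black press pad, 44 x 40 mm, on top of the blue bin's lid (42 mm above the desk, flush with the bin's rim); moves with the lid; axes as the bin's. Shut, it lies 18 mm to the near side of the bin's centre.
- bin_green: White bin with a green tag on its front and on its grey sliding lid, fixed in the row (the order of colours changes). Outside 90 (x) x 80 (y) x 32 mm, walls and floor 3 mm (74 mm between side walls). Origin at the centre of its underside, 10 mm above the desk; +x is the direction in which its lid opens, away from the robot.
- lid_green (a joint): Sliding lid of the green bin, m: 0 shut, 0.060 fully open (towards the bin's +x). 87 x 73 mm, no handle or edge to catch: press a fingertip on its top (8 to 15 N is plenty) and drag it by friction, in one stroke or several; 1.5 N along the slide moves it and it stays where left. Fully open, the bin is uncovered from its front wall to 18 mm past its centre.
- pad_green (a point): Centre of the ribbed black press pad, 44 x 40 mm, on top of the green bin's lid (42 mm above the desk, flush with the bin's rim); moves with the lid; axes as the bin's. Shut, it lies 18 mm to the near side of the bin's centre.
- laser_head_column: Fixed laser marker behind the work: its beam housing and head hang over the far half of the desk, from 0.33 m above it upwards, front face at x = 0.545 m, from y = -0.17 m to the left wall. Keep wrist and gripper body on the robot's side of it, also while moving from place to place (wide arcs strike it).
- tape: Bystander: black and orange tape measure, 132 x 64 x 35 mm. Origin under its centre.
- marker: Bystander: white and red marker pen, 135 x 17 x 16 mm, lying. Origin under its centre.
- clips: Bystander: yellow strip with four green clips, 90 x 22 x 39 mm. Origin under its centre.

How it is judged:
By the outcome, as a careful person would: the job done as asked, in the order asked, and still so for the second after the job is handed in, with the robot touching nothing.
It also fails if it takes over 70 s, if anything falls off the work surface, if the arm or the gripper's body presses on something with over 40 N, if the wrist force passes 120 N, or if a joint passes its speed limit or range.

### The arm

A 6-joint arm with a two-finger parallel gripper is mounted at the origin on a cart in front of the work surface, level with it; the furniture and walls round the work are solid. World frame = base frame: x ahead of the robot, y to its left, z up, the work surface at z = 0. Lengths are in m, angles in rad, forces in N, time in s.
With the tool pointing down it reaches from about 0.35 to 1 m from the base axis. Payload 7.1 kg.
Tool frame: the origin (TCP) lies between the finger pads; the fingertips stand 22 mm ahead of it and the grasp point (between the pads) lies 3 mm ahead of it; x points along the fingers, y is the direction in which the jaws open and shut, and the axes are right-handed (so a half turn about x gives the same grasp; the last joint's range is limited). The gripper opens to 85 mm and grips with 20 to 120 N. Pads are 22 mm wide; open, the fingers measure 114 mm over their backs; the gripper's body (76 mm by 85 mm) begins 54 mm behind the grasp point. The pads swing forward as they close: fully open they stand 13 mm farther back than shut.
Start: joints at [-1.229, 0.423, 1.63, -0, 1.089, -0.019], TCP at [0.221, -0.585, 0.221] pointing down, gripper open.
Joint ranges: [-3, 3], [-0.9, 2.11], [0.09, 2.58], [-1.31, 4.45], [0.11, 2.69], [-2.54, 2.54]. Speed limits (rad/s): [2.39, 2.39, 3.01, 3.14, 3.14, 3.14].

### API

Orientations are given as a rotation vector (axis times angle).
In Python, from rig import manip gives the robot as it stands. The module is installed in compiled form; this text tells all that it offers. Calls block until the motion is done:
- manip.move_to(position, orientation): joint-space move of the TCP to a pose.
- manip.servo_line(position, orientation=None, rate=0.15): straight line of the TCP; orientation=None keeps the orientation; rate is the mean speed in m/s.
- manip.set_joints(angles): joint-space move.
- manip.command_gripper(opening, f_grip=None): finger opening in m; f_grip is the grip in N (None keeps the last); returns when the fingers have stopped.
- manip.hold(seconds).
- manip.solve_ik(position, orientation): joint angles nearest the present ones, or None.
- manip.camera(name): name is "side" or "top" or "wrist"; returns a dict with "image" (384x512x3 uint8, red, green, blue), "fx", "fy", "cx", "cy" (pixels), "cam_to_world" (4x4, takes a point from camera to world coordinates); the wrist camera has in their place "mount" (4x4, takes a point from camera to tool coordinates, whose origin is the TCP and whose axes are the tool frame's). Camera axes: x right, y down, z forward; pixel columns grow to the right and rows downward; lengths in m; the calibration is good to about 2 mm. A picture is of the moment at which its call begins: read the wrist's pose just before it. There is no depth.
A pose or a line that the arm cannot do raises manip.IKError and nothing moves.
- manip.sign_off(): hands the job in, once; it reports no verdict.
Readings, each from a call of its own:
- manip.get_time(): time.
- manip.get_joint_positions(): joint angles.
- manip.get_joint_vel(): joint speeds.
- manip.get_tau(): joint torques, N m.
- manip.get_position(): TCP position.
- manip.get_ee_rot(): TCP orientation.
- manip.get_contact_force(): force on the tool from outside, world axes, zero at the start.
- manip.get_torque(): the same for the moment, N m.
- manip.get_width(): finger opening in m.
Only numpy, scipy, OpenCV 4.12 (cv2) and the standard library are available. Lean on these libraries where they do the work, as an engineer would, in place of code of your own. Each camera call takes 0.05 s, during which the arm holds its last target.

## Working session

There is one attempt and no reset: what is moved stays moved. The work goes in short steps, each a Python script; the robot and the scene stay as the last script left them, time stands still between calls to the robot, and variables do not carry over. Pictures are saved under pics/ and viewed, and the job is handed in when it is done.

```bash
mkdir -p pics; cat > h.py <<'E'
import numpy as np, cv2
from rig import manip
from scipy.spatial.transform import Rotation as R
def snap(name,fn):
    c=manip.camera(name); cv2.imwrite('pics/'+fn,cv2.cvtColor(c['image'],cv2.COLOR_RGB2BGR)); return c
def ray(c,u,v,z,T=None):
    T=np.array(c['cam_to_world']) if T is None else T
    d=T[:3,:3]@np.array([(u-c['cx'])/c['fx'],(v-c['cy'])/c['fy'],1]); o=T[:3,3]
    return o+d*(z-o[2])/d[2]
def proj(c,p,T=None):
    T=np.array(c['cam_to_world']) if T is None else T
    q=T[:3,:3].T@(np.array(p)-T[:3,3]); return c['fx']*q[0]/q[2]+c['cx'],c['fy']*q[1]/q[2]+c['cy']
def toolT():
    T=np.eye(4);T[:3,:3]=R.from_rotvec(manip.get_ee_rot()).as_matrix();T[:3,3]=manip.get_position();return T
def down(yaw):  # tool x down, tool y (jaw) at yaw in world
    x=np.array([0,0,-1.]);y=np.array([np.cos(yaw),np.sin(yaw),0]);z=np.cross(x,y)
    return R.from_matrix(np.stack([x,y,z],1)).as_rotvec()
E
python3 - <<'E'
from h import *
for n in('top','side','wrist'):
    c=snap(n,n+'0.png'); print(n,c['fx'],c['cx'],c['cy']); print(np.round(c.get('cam_to_world',c.get('mount')),3))
print(manip.get_time(),manip.get_ee_rot(),manip.get_width(),manip.get_contact_force(),toolT().round(3))
E
```

```text
top 443.1078203094209 253.2360236018822 196.25188603148823
[[-0.004 -0.986  0.166  0.34 ]
 [-1.     0.006  0.017  0.105]
 [-0.017 -0.166 -0.986  1.158]
 [ 0.     0.     0.     1.   ]]
side 428.10968031711485 260.4271349809191 187.34013160134754
[[ 0.993 -0.082  0.086  0.424]
 [-0.118 -0.589  0.8   -0.793]
 [-0.015 -0.804 -0.594  0.72 ]
 [ 0.     0.     0.     1.   ]]
wrist 275.4504999659594 258.4814467250526 189.23052308614876
[[-0.    -0.311  0.95  -0.153]
 [ 1.    -0.001 -0.    -0.001]
 [ 0.001  0.95   0.311 -0.079]
 [ 0.     0.     0.     1.   ]]
0.15 [ 2.02502384  0.3705486  -2.02543906] 0.0854993706763819 [ 0.55550263 -0.7204744  -0.61202436] [[-0.     0.353 -0.936  0.221]
 [ 0.001 -0.936 -0.353 -0.584]
 [-1.    -0.001 -0.     0.221]
 [ 0.     0.     0.     1.   ]]
```

View pics/top0.png

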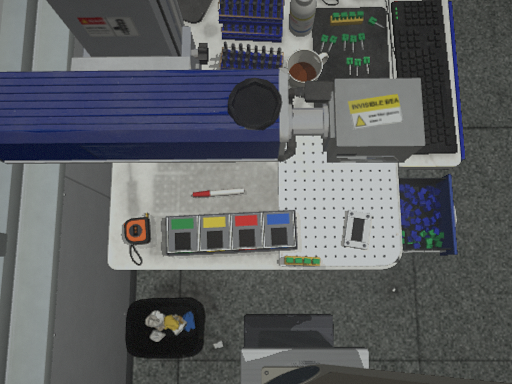

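View pics/side0.png

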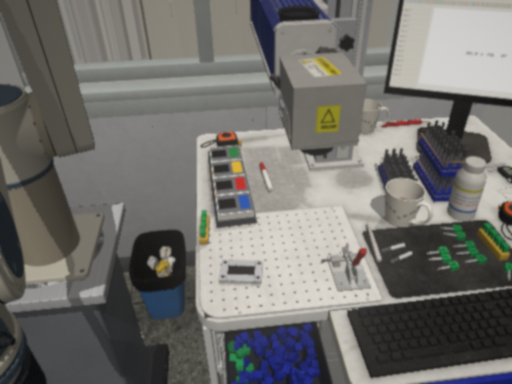

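The top view shows the bins left to right as green (181,231), yellow (214,231), red (246,230) and blue (278,229). The nest is at (356,229), the clip strip at (300,261), the tape at (136,232) and the marker at (218,192). Next I'll measure the tag, pads and pocket.

```bash
python3 - <<'E'
from h import *
c=manip.camera('top');im=c['image'];
cr=im[180:275,110:410];cv2.imwrite('pics/topcrop.png',cv2.cvtColor(cv2.resize(cr,None,fx=2.6,fy=2.6,interpolation=cv2.INTER_CUBIC),cv2.COLOR_RGB2BGR))
s=manip.camera('side')
def blobs(c,m,z,box,mn=20):
    M=np.zeros_like(m);x0,y0,x1,y1=box;M[y0:y1,x0:x1]=m[y0:y1,x0:x1]
    n,l,st,ce=cv2.connectedComponentsWithStats(M.astype(np.uint8))
    for i in range(1,n):
        if st[i,4]>=mn:
            pts=np.argwhere(l==i)[:,::-1].astype(np.float32)
            w=np.array([ray(c,*p,z)[:2] for p in pts])
            r=cv2.minAreaRect(w.astype(np.float32)*1000)
            print(st[i],ce[i].round(1),ray(c,*ce[i],z).round(4),[np.round(q,1) for q in r])
hsv=cv2.cvtColor(im,cv2.COLOR_RGB2HSV); g=im.max(2)
print('pads');blobs(c,g<62,0.042,(165,215,300,256))
print('pocket');blobs(c,g<75,0.012,(335,205,385,255))
print('tags');blobs(c,(hsv[...,1]>120)&(g>90),0.042,(165,205,300,235))
print('nestside?')
sm=s['image'];gs=sm.max(2)
print('side pocket');blobs(s,gs<75,0.012,(215,255,270,290))
print('side pads');blobs(s,gs<62,0.042,(205,140,260,225))
hs=cv2.cvtColor(sm,cv2.COLOR_RGB2HSV)
print('side tags');blobs(s,(hs[...,1]>120)&(gs>90),0.042,(205,140,260,225))
cv2.imwrite('pics/sidecrop.png',cv2.cvtColor(cv2.resize(sm[120:300,190:370],None,fx=3.3,fy=3.3,interpolation=cv2.INTER_CUBIC),cv2.COLOR_RGB2BGR))
E
```

```text
pads
[239 229  16  18 243] [246.4 237.4] [0.4232 0.1414 0.042 ] [array([422.5, 141.5]), array([42.2, 36.9]), np.float64(4.2)]
[271 228  16  17 243] [278.4 235.8] [0.4269 0.0609 0.042 ] [array([426.4,  60.6]), array([37.6, 40.2]), np.float64(89.7)]
[207 231  16  18 253] [214.1 239.1] [0.4192 0.2227 0.042 ] [array([419.4, 222.7]), array([42.2, 37.6]), np.float64(4.1)]
[175 233  16  17 251] [182.  240.9] [0.4153 0.3037 0.042 ] [array([415.1, 302.4]), array([41.2, 37.8]), np.float64(1.5)]
[193 251  22   2  25] [203.6 251.9] [0.3875 0.2488 0.042 ] [array([388.4, 248.9]), array([52.7,  2.5]), np.float64(89.8)]
[167 252  23   3  27] [178.4 252.9] [0.3851 0.3119 0.042 ] [array([385.3, 313. ]), array([ 3.2, 55.3]), np.float64(2.5)]
pocket
[351 218  13  23 221] [357.2 229. ] [ 0.4457 -0.1437  0.012 ] [array([ 445.9, -143.6]), array([25.4, 56.9]), np.float64(80.4)]
tags
[235 215  22  11 224] [245.6 220.2] [0.4667 0.1434 0.042 ] [array([467.2, 143.6]), array([53.3, 25.5]), np.float64(89.7)]
[267 214  22  10 217] [277.5 218.5] [0.4705 0.0625 0.042 ] [array([470.6,  62.5]), array([53.3, 22.9]), np
[... 937 characters left out ...]
] [0.4291 0.0635 0.042 ] [array([429.1,  63.5]), array([38.5, 31.4]), np.float64(1.4)]
side tags
[230 148   8   8  51] [233.3 151.7] [0.4624 0.309  0.042 ] [array([462.1, 309.8]), array([20.1, 41.4]), np.float64(1.8)]
[232 161  10  12  99] [236.4 166.6] [0.466 0.227 0.042] [array([466.3, 228. ]), array([56.7, 25.7]), np.float64(86.3)]
[235 177  11  13 114] [239.9 183. ] [0.4695 0.1458 0.042 ] [array([469.6, 146.7]), array([25.5, 55.5]), np.float64(2.6)]
[239 195  11  14 121] [243.9 201.5] [0.4731 0.0643 0.042 ] [array([473.1,  65.1]), array([24. , 53.1]), np.float64(2.5)]
[205 216   4   9  27] [206.9 220. ] [0.3779 0.0044 0.042 ] [array([377. ,   4.8]), array([30.6,  7.3]), np.float64(89.2)]
```

View pics/topcrop.png

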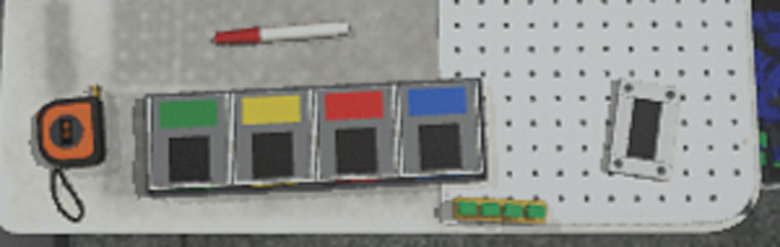

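View pics/sidecrop.png

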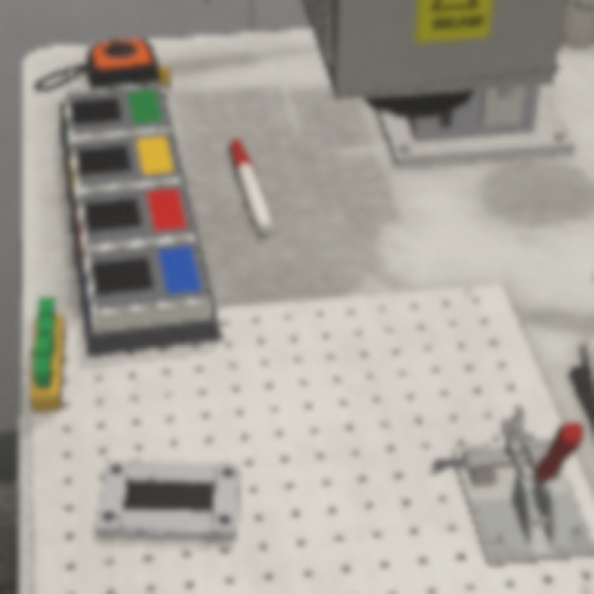

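```bash
python3 - <<'E'
from h import *
manip.command_gripper(0.0)
o=down(-np.pi/2+0.02)
manip.move_to([0.30,-0.36,0.2],o); print(manip.get_time(),manip.get_position())
manip.move_to([0.40,-0.14,0.17],down(-np.pi/2-0.15))
T=toolT();c=manip.camera('wrist');W=T@np.array(c['mount']);np.savez('pics/nestwrist.npz',W=W)
im=c['image'];cv2.imwrite('pics/nestw.png',cv2.cvtColor(im,cv2.COLOR_RGB2BGR))
print(manip.get_time(),manip.get_position(),manip.get_width(),manip.get_contact_force())
pr=proj(c,[0.4466,-0.141,0.012],W);print(pr)
g=im.max(2);m=(g<80).astype(np.uint8)
n,l,st,ce=cv2.connectedComponentsWithStats(m)
for i in range(1,n):
    if st[i,4]>300:
        pts=np.argwhere(l==i)[:,::-1]
        for z in(0.0155,0.012):
            w=np.array([ray(c,*p,z,W)[:2] for p in pts]);print(st[i],ce[i].round(1),cv2.minAreaRect((w*1000).astype(np.float32)))
E
```

```text
1.9667 [ 0.30045781 -0.36112536  0.20050532]
2.975 [ 0.40036459 -0.14129797  0.17021425] 0.0003958456576530616 [-0.24841096 -0.73205876 -0.41970019]
(np.float64(252.3188131777327), np.float64(131.00607606141156))
[ 352    0  118  157 8421] [420.9  74.3] ((475.5516357421875, -310.25238037109375), (150.34645080566406, 112.02789306640625), 0.035751476883888245)
[ 352    0  118  157 8421] [420.9  74.3] ((475.5164794921875, -312.0479736328125), (152.0576171875, 113.30294036865234), 0.035750146955251694)
[ 242  104   24   54 1248] [253.2 130.6] ((446.3141784667969, -142.2787628173828), (25.149930953979492, 57.40227508544922), 80.29114532470703)
[ 242  104   24   54 1248] [253.2 130.6] ((445.9462890625, -142.1625518798828), (25.436182022094727, 58.055625915527344), 80.29115295410156)
[ 93 107  39  89 857] [112.7 152.5] ((446.44976806640625, 16.95982551574707), (21.068214416503906, 100.58783721923828), 86.27001953125)
[ 93 107  39  89 857] [112.7 152.5] ((446.08349609375, 18.888404846191406), (21.307998657226562, 101.7326431274414), 86.27001953125)
[  40  159   52   46 1481] [ 65.7 181.3] ((422.0733337402344, 82.28805541992188), (48.18202209472656, 44.86347198486328), 2.3728256225585938)
[  40  159   52   46 1481] [ 65.7 181.3] ((421.4295349121094, 84.9601821899414), (48.73042297363281, 45.37409591674805), 2.372842788696289)
[  0 174  22  42 535] [  7.2 198.5] ((413.527587890625, 154.06573486328125), (24.26275634765625, 54.020408630371094), 65.1429443359375)
[  0 174  22  42 535] [  7.2 198.5] ((412.7865905761719, 157.55484008789062), (24.538908004760742, 54.635257720947266), 65.14293670654297)
[   20   212   478   172 44521] [243.6 322.6] ((211.50540161132812, -112.81765747070312), (726.9368286132812, 281.711669921875), 81.2787857055664)
[   20   212   478   172 44521] [243.6 322.6] ((208.46505737304688, -112.36618041992188), (735.21044921875, 284.91796875), 81.2787857055664)
```

View pics/nestw.png

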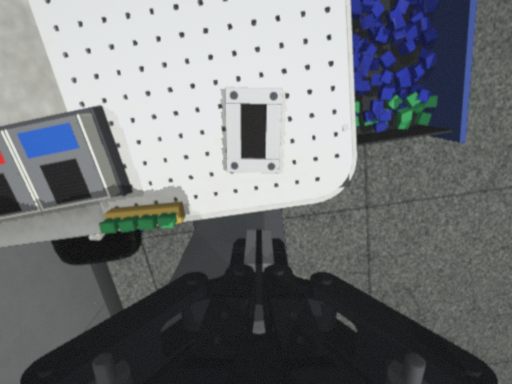

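The wrist view shows the pocket centred at pixel (253,131), which gives (0.446,-0.142) m with yaw about -0.17. The clip strip is at (143,222). Next is the yellow bin.

```bash
python3 - <<'E'
from h import *
manip.move_to([0.38,0.04,0.18],down(-np.pi/2))
manip.move_to([0.385,0.222,0.17],down(-np.pi/2+0.048))
T=toolT();c=manip.camera('wrist');W=T@np.array(c['mount'])
im=c['image'];cv2.imwrite('pics/binw.png',cv2.cvtColor(im,cv2.COLOR_RGB2BGR))
print(manip.get_time(),manip.get_position())
print(proj(c,[0.4207,.224,.042],W))
g=im.max(2);hsv=cv2.cvtColor(im,cv2.COLOR_RGB2HSV)
for nm,m in(('dark',g<62),('yel',(hsv[...,1]>120)&(g>110)&(abs(hsv[...,0].astype(int)-25)<8))):
  n,l,st,ce=cv2.connectedComponentsWithStats(m.astype(np.uint8))
  for i in range(1,n):
    if st[i,4]>300 and st[i,4]<6000:
        w=np.array([ray(c,*p[::-1],.042,W)[:2] for p in np.argwhere(l==i)]);print(nm,st[i],ce[i].round(1),cv2.minAreaRect((w*1000).astype(np.float32)))
E
```

```text
4.5417 [0.3852401  0.22033996 0.16982235]
(np.float64(257.05391305350673), np.float64(144.08447628091474))
dark [  39   75   68  108 1426] [ 87.5 119.3] ((426.33740234375, 395.5937194824219), (70.32131958007812, 93.24174499511719), 48.85149002075195)
dark [ 157  124   41   41 1540] [177.3 143.8] ((416.59228515625, 304.86859130859375), (40.61621856689453, 38.23660659790039), 2.6395721435546875)
dark [ 239  124   38   41 1532] [257.2 143.9] ((420.3367614746094, 223.814453125), (40.63168716430664, 37.9432373046875), 2.639554023742676)
dark [ 318  124   40   42 1554] [337.  144.1] ((423.55194091796875, 142.68589782714844), (41.71138000488281, 38.116546630859375), 2.63926100730896)
dark [ 395  125   45   41 1529] [416.6 144.8] ((426.8091125488281, 61.56181335449219), (40.75440216064453, 38.23201370239258), 2.650074005126953)
yel [ 229   86   58   27 1549] [257.2  98.9] ((464.05963134765625, 225.73516845703125), (23.910478591918945, 55.42813491821289), 2.653510332107544)
yel [406 183  79  19 617] [442.5 190.6] ((376.7109375, 18.189022064208984), (82.95374298095703, 20.512306213378906), 89.81600189208984)
```

View pics/binw.png

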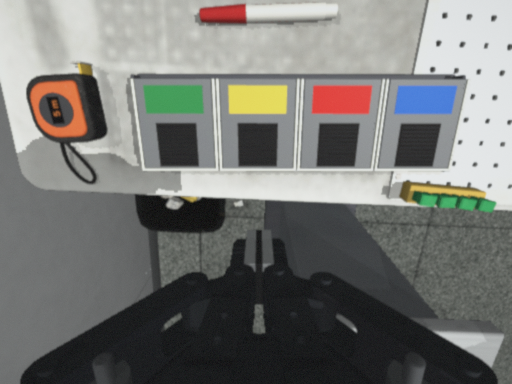

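The wrist view shows the yellow pad at pixel (257,144), which gives (0.4204,0.2240) m with yaw 0.043. All the lids are shut. I'll press and drag now.

```bash
cat >> h.py <<'E'
YB=0.043; ux=np.array([np.cos(YB),np.sin(YB),0]); PAD=np.array([0.4204,0.2240,0]); OB=down(-np.pi/2+YB)
def press(p,z0,target,f0=None,zmin=0.05):
    """step down at p from z0 till force target"""
    manip.servo_line([p[0],p[1],z0],rate=0.1); manip.hold(0.15)
    f0=np.array(manip.get_contact_force()) if f0 is None else f0
    z=z0
    while z>zmin:
        z-=0.001; manip.servo_line([p[0],p[1],z],rate=0.02); manip.hold(0.03)
        f=np.array(manip.get_contact_force())-f0
        if f[2]>target: break
    print('press z',round(z,4),'real',manip.get_position().round(4),'f',f.round(1),'t',manip.get_time()); return z,f0
E
python3 - <<'E'
from h import *
manip.servo_line([PAD[0],PAD[1],0.09],OB,rate=0.15)
z,f0=press(PAD,0.068,8)
E
```

```text
press z 0.05 real [0.4204 0.224  0.05  ] f [ 0.3  1.  -0.4] t 10.8917
```

```bash
python3 - <<'E'
from h import *
snap('wrist','p1w.png');c=snap('side','p1s.png')
im=cv2.resize(c['image'][100:240,180:360],None,fx=4,fy=4,interpolation=cv2.INTER_CUBIC);cv2.imwrite('pics/p1s.png',cv2.cvtColor(im,cv2.COLOR_RGB2BGR))
print(manip.get_contact_force(),manip.get_tau(),manip.get_width())
E
```

```text
[ 0.04452424 -0.79920265 -0.08649039] [ 5.81295408e-04 -4.68844664e+01 -1.47663260e+01  1.44884839e-04
  8.53255860e-04  4.46935161e-06] -0.00031750060552415693
```

View pics/p1w.png

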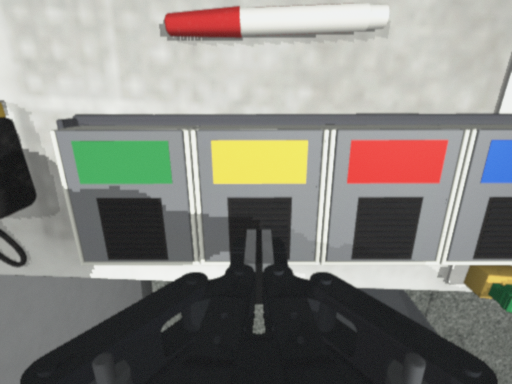

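View pics/p1s.png

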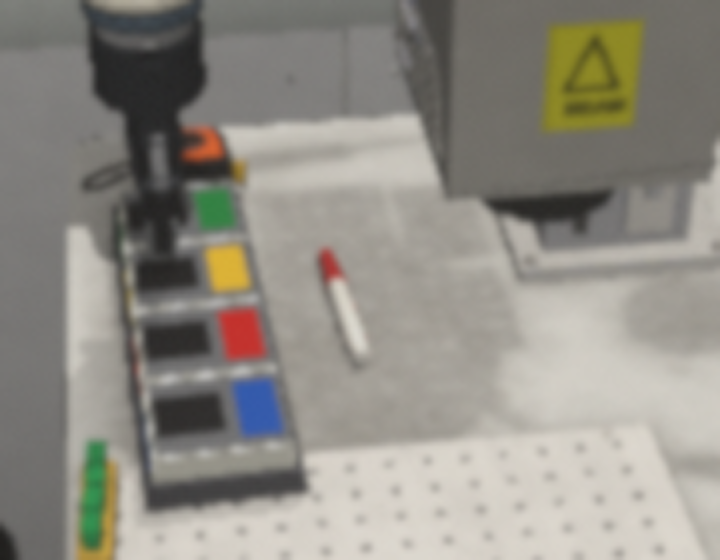

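The wrist view shows the shut fingertip at (258,228), still clear of the yellow pad. The side view agrees, with the tip a few mm above the lid. The tip reaches less far past the TCP than the text says, so I'll keep stepping down with the force check on.

```bash
python3 - <<'E'
from h import *
f0=np.array(manip.get_contact_force())
z=0.05
while z>0.03:
    z-=0.001; manip.servo_line([PAD[0],PAD[1],z],rate=0.03); manip.hold(0.02)
    f=np.array(manip.get_contact_force())-f0
    if f[2]>3: break
print(z,manip.get_position(),f,manip.get_time())
c=snap('wrist','p2w.png')
E
```

```text
0.03199999999999999 [0.42061071 0.22409264 0.03215712] [-0.40509963  0.32419504  3.24620367] 15.7917
```

View pics/p2w.png

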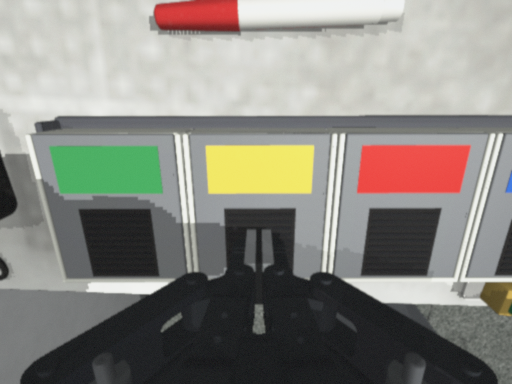

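```bash
python3 - <<'E'
from h import *
T=toolT();c=manip.camera('wrist');W=T@np.array(c['mount'])
print(T.round(4));print(ray(c,258,228,.042,W), ray(c,258,278,.042,W), proj(c,PAD+[0,0,.042],W))
im=c['image'];g=im.max(2)
for v in (210,220,250,274,280): print(v,ray(c,258,v,.042,W)[:2].round(4))
print(manip.get_contact_force(),manip.get_width(), manip.get_time())
im=cv2.resize(im[180:300,180:340],None,fx=5,fy=5,interpolation=cv2.INTER_CUBIC);cv2.imwrite('pics/p3.png',cv2.cvtColor(im,cv2.COLOR_RGB2BGR))
E
```

```text
[[ 3.000e-04  4.300e-02 -9.991e-01  4.205e-01]
 [ 1.000e-04 -9.991e-01 -4.300e-02  2.241e-01]
 [-1.000e+00 -1.000e-04 -3.000e-04  3.210e-02]
 [ 0.000e+00  0.000e+00  0.000e+00  1.000e+00]]
[0.42956547 0.22514302 0.042     ] [0.39595163 0.22374035 0.042     ] (np.float64(259.30422521513805), np.float64(242.3279231145724))
210 [0.4407 0.2256]
220 [0.4346 0.2254]
250 [0.4153 0.2245]
274 [0.3988 0.2239]
280 [0.3945 0.2237]
[-0.57261687  0.74428819  2.73977838] -8.101414375141909e-05 15.8917
```

View pics/p3.png

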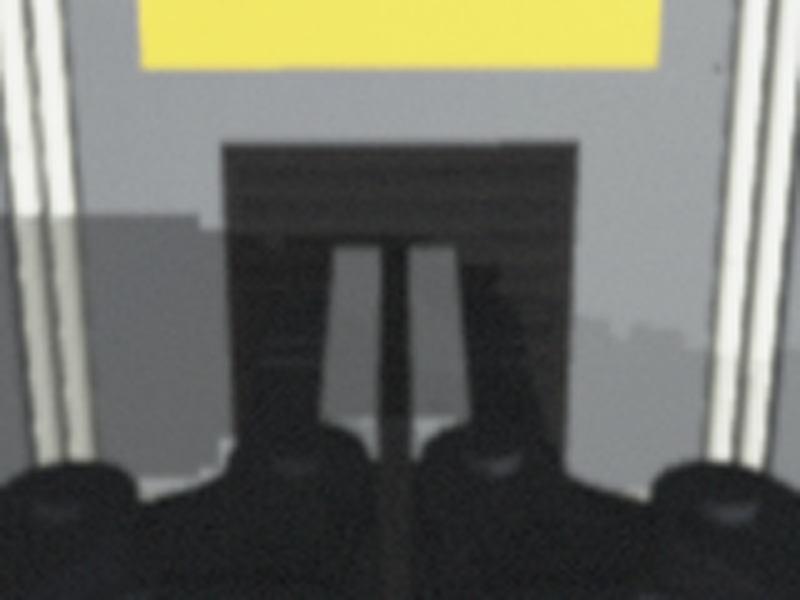

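The fingertip is on the yellow pad: its far edge at (258,228) projects onto the 42 mm plane at the expected place. So shut, the tip sits about 10 mm behind the reported TCP, where the text says 22 mm ahead. I'll use the measured offset from here on, then press to about 10 N and drag.

```bash
python3 - <<'E'
from h import *
f0=np.array([0.04,-0.8,-0.1]);z=0.032
while z>0.024:
    z-=0.0005; manip.servo_line([PAD[0],PAD[1],z],rate=0.03); manip.hold(0.02)
    f=np.array(manip.get_contact_force())-f0
    if f[2]>9: break
print(z,manip.get_position(),f,manip.get_time())
if 8<f[2]<25:
  for d in (0.01,0.02,0.035,0.05,0.063):
    p=PAD+ux*d; manip.servo_line([p[0],p[1],z],rate=0.06)
    f=np.array(manip.get_contact_force())-f0; print(d,manip.get_position().round(4),f.round(1),manip.get_time())
    if abs(f).max()>35: break
    if f[2]<8: z-=0.0005
    if f[2]>15: z+=0.0005
  snap('wrist','d1.png')
E
```

```text
0.0315 [0.42089921 0.22410205 0.03207593] [-0.64039184 -1.36448898  9.36340093] 16.1583
0.01 [0.4317 0.2249 0.0321] [0.6 0.2 7.5] 16.475
0.02 [0.4421 0.2254 0.0321] [ 1.6 -0.2 11.9] 16.7917
0.035 [0.4572 0.2261 0.0321] [ 0.9 -0.5 12.2] 17.1917
0.05 [0.4721 0.2268 0.0321] [ 1.5  0.6 11.2] 17.5917
0.063 [0.4834 0.2272 0.032 ] [-2.6  1.7 14. ] 17.9583
```

View pics/d1.png

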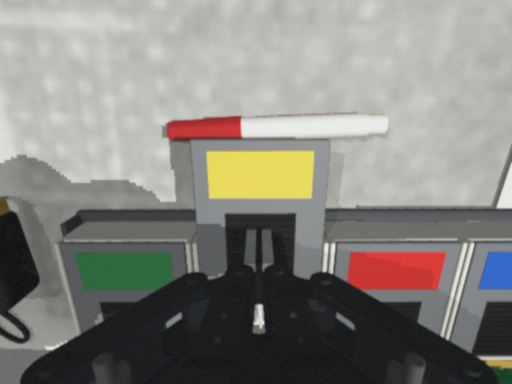

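The lid has moved back with the finger and its rear edge is at row 140. The finger is still on the pad, and the other lids are shut. I'll lift off and look into the bin.

```bash
python3 - <<'E'
from h import *
p=manip.get_position(); manip.servo_line([p[0],p[1],0.07],rate=0.15)
manip.move_to([0.385,0.222,0.13],OB)
T=toolT();c=snap('wrist','in1.png');W=T@np.array(c['mount']);im=c['image']
np.save('pics/in1W.npy',W)
hsv=cv2.cvtColor(im,cv2.COLOR_RGB2HSV);g=im.max(2)
m=((abs(hsv[...,0].astype(int)-65)<20)&(hsv[...,1]>90)&(g>40)).astype(np.uint8)
n,l,st,ce=cv2.connectedComponentsWithStats(m)
for i in range(1,n):
  if st[i,4]>80:
    w=np.array([ray(c,*q[::-1],.026,W)[:2] for q in np.argwhere(l==i)]);print(st[i],ce[i].round(1),cv2.minAreaRect((w*1000).astype(np.float32)))
B=PAD+ux*.018
print('bin',B,proj(c,B+[0,0,.013],W),manip.get_time(),manip.get_position())
im=cv2.resize(im[90:260,160:360],None,fx=4,fy=3.5,interpolation=cv2.INTER_CUBIC);cv2.imwrite('pics/in1c.png',cv2.cvtColor(im,cv2.COLOR_RGB2BGR))
E
```

```text
[ 125   83   71   32 2152] [160.6  98.4] ((460.24053955078125, 312.26025390625), (26.04253387451172, 59.47610092163086), 2.457364559173584)
[247 118  19  21 334] [256.3 128.2] ((438.3888244628906, 226.8939208984375), (17.983200073242188, 16.346715927124023), 2.8774147033691406)
[ 435  203   77   23 1133] [474.1 213.9] ((362.54302978515625, 3.3849449157714844), (81.48888397216797, 17.631061553955078), 86.89216613769531)
bin [0.43838336 0.22477376 0.        ] (np.float64(258.36832095318414), np.float64(126.87911159772463)) 19.0 [0.38527482 0.22211997 0.12950409]
```

View pics/in1.png

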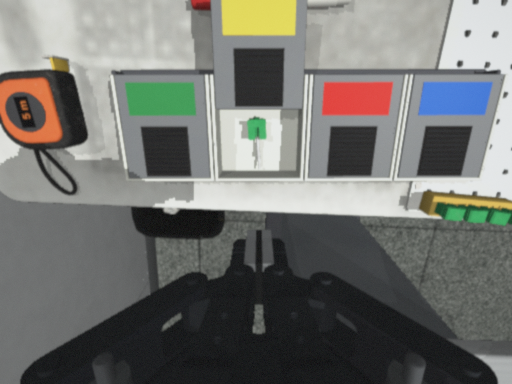

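View pics/in1c.png

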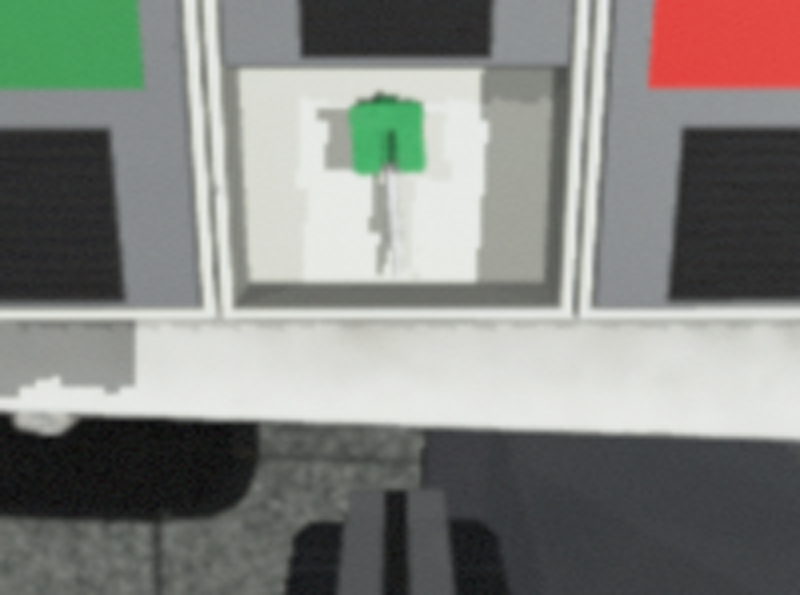

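The yellow bin is open. The green clip is at (256,128), i.e. (0.438,0.227) m, and the shank points toward the robot with its tip near (259,168). Next I'll grip the clip across bin y.

```bash
python3 - <<'E'
from h import *
T=toolT();c=manip.camera('wrist');W=T@np.array(c['mount'])
B=PAD+ux*.018
e=ray(c,257,108.6,.040,W); print('lid edge rel bin',(e-B)@ux)
t=ray(c,259.5,168.5,.02,W);print('shank tip',t, 'yaw',np.arctan2(.2269-t[1],.4384-t[0]))
yaw=0.065; G=np.array([.4384,.2269])-0.0015*np.array([1,yaw])
O=down(-np.pi/2+yaw)
manip.command_gripper(0.034,30)
manip.move_to([G[0],G[1],0.06],O); manip.hold(.1)
f0=np.array(manip.get_contact_force())
for z in (0.035,0.02,0.012,0.009,0.007,0.005):
    manip.servo_line([G[0],G[1],z],rate=0.08); f=np.array(manip.get_contact_force())-f0
    print(z,f.round(1))
    if abs(f).max()>6: break
snap('wrist','g1.png');print(manip.get_width(),manip.get_time())
E
```

```text
lid edge rel bin 0.0183969313715765
shank tip [0.39999305 0.22211107 0.02      ] yaw 0.12404892690603933
0.035 [ 0.4 -0.9  0.2]
0.02 [-0.8 -0.6 -0.1]
0.012 [0.2 0.4 0.2]
0.009 [-0.1 -0.1 -0.5]
0.007 [ 0.3 -0.3  0. ]
0.005 [ 0.3  0.7 -0.9]
0.034088272317404425 21.8583
```

View pics/g1.png

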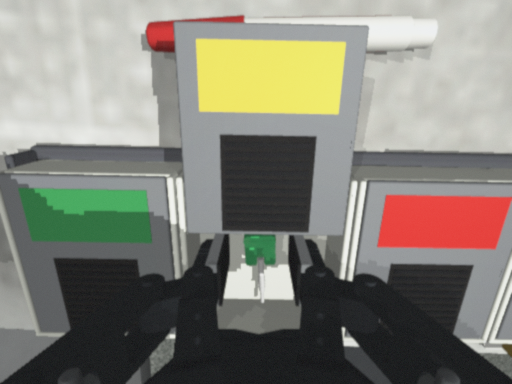

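The clip at (260,250) is centred between the fingers at columns 222 and 297, with nothing touching. I'll close the gripper and lift.

```bash
python3 - <<'E'
from h import *
f0=np.array(manip.get_contact_force())
manip.command_gripper(0.005,40); print(manip.get_width(),(np.array(manip.get_contact_force())-f0).round(1))
p=manip.get_position(); manip.servo_line([p[0],p[1],0.065],rate=0.08)
print(manip.get_width(),manip.get_time());snap('wrist','g2.png')
E
```

```text
0.01576119530298033 [-0.6 -1.4  3.1]
0.015771721944529832 23.05
```

View pics/g2.png

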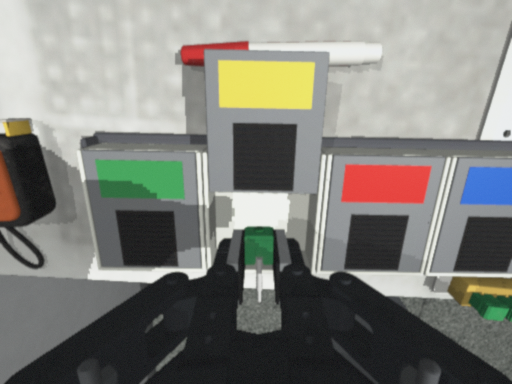

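The cutter is held: the clip is between the pads at (259,245) and the shank hangs straight. The fingertips sit only about 2–3 mm above the cutter's underside and would land on the nest rim, which is 3.5 mm above the pocket floor. I'll set the cutter back on the bin floor and re-grip about 3 mm higher.

```bash
python3 - <<'E'
from h import *
p=manip.get_position(); f0=np.array(manip.get_contact_force())
manip.servo_line([p[0],p[1],0.010],rate=0.12)
manip.servo_line([p[0],p[1],0.0055],rate=0.03); print((np.array(manip.get_contact_force())-f0).round(1))
manip.command_gripper(0.028,40)
manip.servo_line([p[0],p[1],0.0083],rate=0.03)
manip.command_gripper(0.005,40);print(manip.get_width(),manip.get_position())
manip.servo_line([p[0],p[1],0.085],rate=0.12);print(manip.get_width(),manip.get_time())
c=snap('wrist','g3.png')
manip.move_to([0.39,0.06,0.11],down(-np.pi/2-0.05))
N=np.array([0.4462,-0.1424]);yn=-0.17
P=N+0.0125*np.array([np.cos(yn),np.sin(yn)])
manip.move_to([P[0],P[1],0.06],down(-np.pi/2+yn))
print(manip.get_width(),manip.get_position(),manip.get_time());snap('wrist','n1.png')
c=snap('side','n1s.png');im=cv2.resize(c['image'][180:310,190:310],None,fx=4.5,fy=4.5,interpolation=cv2.INTER_CUBIC);cv2.imwrite('pics/n1s.png',cv2.cvtColor(im,cv2.COLOR_RGB2BGR))
E
```

```text
[-0.   0.3  0.8]
0.015395015301762432 [0.43666393 0.22666225 0.00855755]
0.015489073052767196 25.5833
0.015325870911052562 [ 0.45837808 -0.14323971  0.05972178] 27.2583
```

View pics/n1.png

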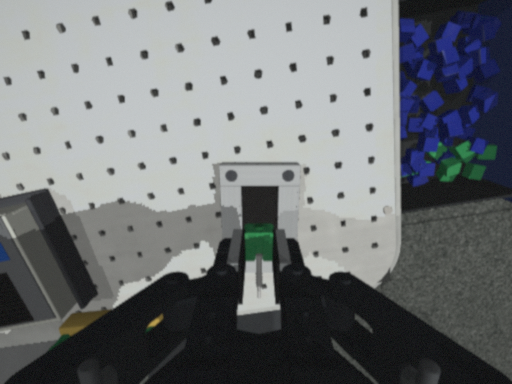

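View pics/n1s.png

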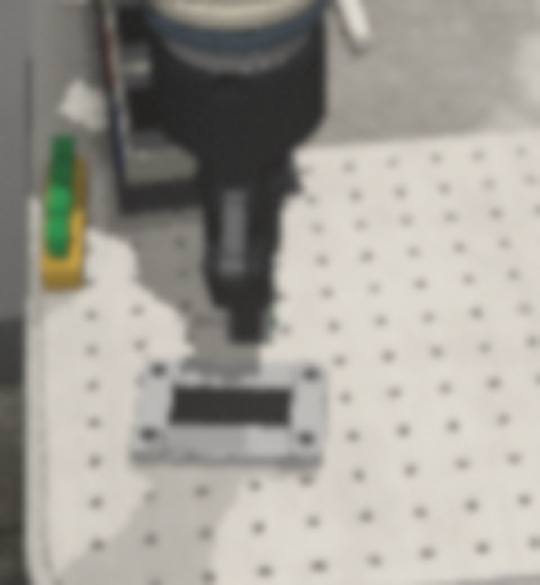

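The clip at (260,240) lines up with the pocket, which is centred on column 260, and the nest edges are parallel to the jaws. I'll lower it with the force check on.

```bash
python3 - <<'E'
from h import *
N=np.array([0.4462,-0.1424]);yn=-0.17
P=N+0.0125*np.array([np.cos(yn),np.sin(yn)])
manip.servo_line([P[0],P[1],0.03],rate=0.1);manip.hold(.1)
f0=np.array(manip.get_contact_force());z=0.012
manip.servo_line([P[0],P[1],z],rate=0.06)
while z>0.0055:
    z-=0.0005;manip.servo_line([P[0],P[1],z],rate=0.02);f=np.array(manip.get_contact_force())-f0
    if f[2]>2.5: break
print(z,manip.get_position(),f.round(1),manip.get_time())
snap('wrist','n2.png')
E
```

```text
0.006999999999999996 [ 0.45855132 -0.14451859  0.00743248] [-1.  -0.2  5.8] 30.8583
```

View pics/n2.png

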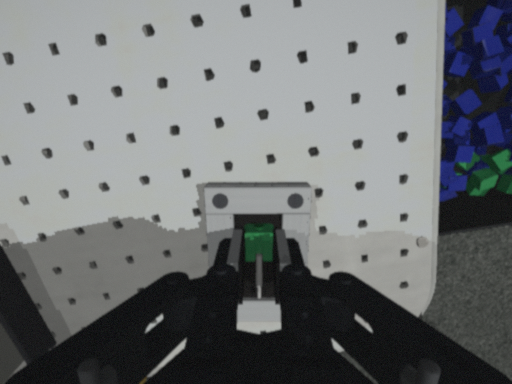

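The cutter touched down at TCP z = 0.0074 against 0.0075 predicted for the pocket floor, and it lies inside the pocket. I'll release it and lift.

```bash
python3 - <<'E'
from h import *
p=manip.get_position()
manip.command_gripper(0.032,30); manip.hold(.1)
manip.servo_line([p[0],p[1],0.08],rate=0.12)
manip.move_to([0.40,-0.135,0.13],down(-np.pi/2-0.17))
print(manip.get_time());T=toolT();c=snap('wrist','n3.png');np.save('pics/n3W.npy',T@np.array(c['mount']))
im=cv2.resize(c['image'][70:200,180:340],None,fx=4.5,fy=4.5,interpolation=cv2.INTER_CUBIC);cv2.imwrite('pics/n3c.png',cv2.cvtColor(im,cv2.COLOR_RGB2BGR))
c=manip.camera('side');im=cv2.resize(c['image'][240:310,200:290],None,fx=7,fy=7,interpolation=cv2.INTER_CUBIC);cv2.imwrite('pics/n3s.png',cv2.cvtColor(im,cv2.COLOR_RGB2BGR))
E
```

```text
32.4833
```

View pics/n3c.png

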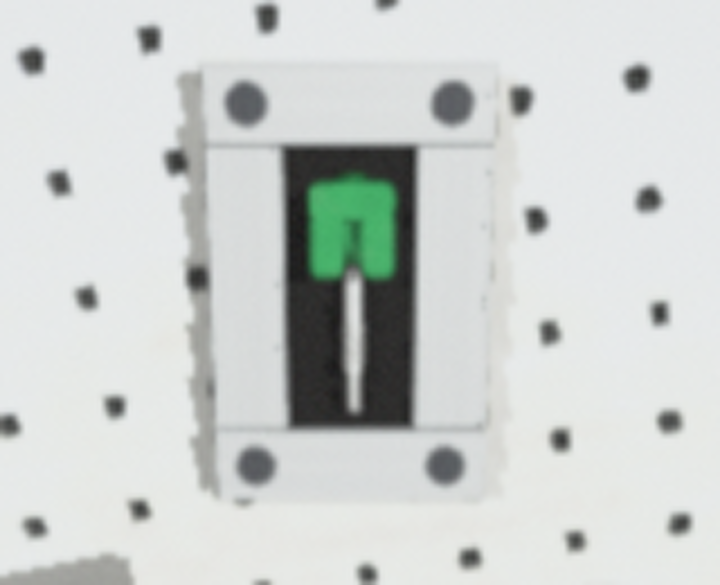

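View pics/n3s.png

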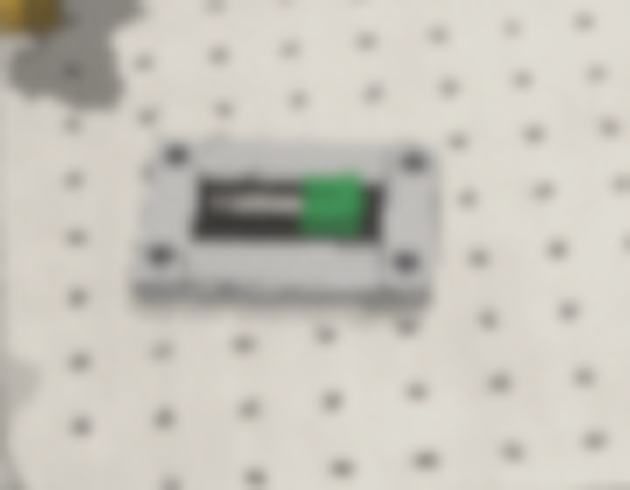

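Both views show the cutter lying flat and centred in the pocket, with clear floor all round. Next I'll shut the lid.

```bash
python3 - <<'E'
from h import *
manip.command_gripper(0.0,30)
manip.move_to([0.39,0.06,0.11],down(-np.pi/2))
Q=PAD+ux*0.061
manip.move_to([Q[0],Q[1],0.06],OB); manip.hold(.1)
f0=np.array(manip.get_contact_force())
z=0.034; manip.servo_line([Q[0],Q[1],z],rate=0.06)
while z>0.026:
    z-=0.0005; manip.servo_line([Q[0],Q[1],z],rate=0.03); manip.hold(0.02)
    f=np.array(manip.get_contact_force())-f0
    if f[2]>8: break
print(z,manip.get_position(),f.round(1),manip.get_time())
if 7<f[2]<25:
  for d in (0.05,0.04,0.025,0.01,-0.001,-0.006):
    p=PAD+ux*d; manip.servo_line([p[0],p[1],z],rate=0.06)
    f=np.array(manip.get_contact_force())-f0; print(d,manip.get_position().round(4),f.round(1),manip.get_time())
    if abs(f).max()>35: break
    if f[2]<8: z-=0.0005
    if f[2]>15: z+=0.0005
  p=manip.get_position(); manip.servo_line([p[0],p[1],0.07],rate=0.15)
  manip.move_to([0.385,0.222,0.17],OB)
  T=toolT();c=snap('wrist','c1.png');W=T@np.array(c['mount']);im=c['image'];g=im.max(2)
  n,l,st,ce=cv2.connectedComponentsWithStats((g<62).astype(np.uint8))
  for i in range(1,n):
    if 1000<st[i,4]<2500: print(ce[i].round(1),ray(c,*ce[i],.042,W).round(4))
  print(manip.get_time())
E
```

```text
0.0315 [0.48141628 0.22667794 0.03207317] [-2.3 -0.8  9.7] 36.625
0.05 [0.4701 0.2265 0.0321] [-2.   2.6  8.8] 36.9583
0.04 [0.4597 0.2262 0.0321] [-2.6  2.8 10.1] 37.275
0.025 [0.4444 0.2256 0.032 ] [-2.5  2.9 11.3] 37.675
0.01 [0.4295 0.2249 0.0321] [-1.7  2.9 10.8] 38.075
-0.001 [0.4184 0.2244 0.032 ] [-2.2  4.  11. ] 38.4083
-0.006 [0.4135 0.2243 0.032 ] [-2.2  4.3 12. ] 38.6583
[ 84.5 115.2] [0.4414 0.3962 0.042 ]
[258.4 141.8] [0.4225 0.2239 0.042 ]
[418.1 143.3] [0.4279 0.0617 0.042 ]
[178.6 143.8] [0.4171 0.3049 0.042 ]
[338.2 143.8] [0.424  0.1427 0.042 ]
39.6167
```

View pics/c1.png

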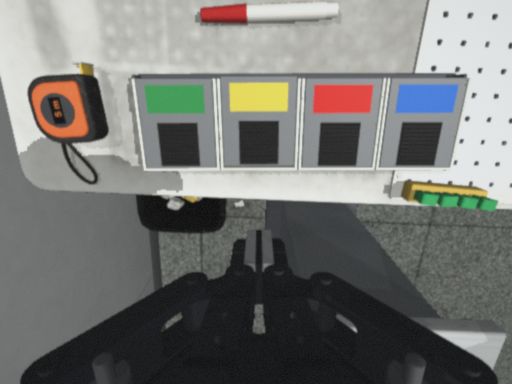

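The yellow pad is at row 141.8 where its neighbours are at 143.8, and it projects about 2 mm farther back. The lid isn't quite shut, so I'll do one more short stroke to the stop.

```bash
python3 - <<'E'
from h import *
Q=PAD+ux*0.004
manip.move_to([Q[0],Q[1],0.06],OB); manip.hold(.1)
f0=np.array(manip.get_contact_force())
z=0.034; manip.servo_line([Q[0],Q[1],z],rate=0.06)
while z>0.026:
    z-=0.0005; manip.servo_line([Q[0],Q[1],z],rate=0.03); manip.hold(0.02)
    f=np.array(manip.get_contact_force())-f0
    if f[2]>10: break
print(z,f.round(1))
if 7<f[2]<25:
  for d in (0.0,-0.004,-0.007,-0.01):
    p=PAD+ux*d; manip.servo_line([p[0],p[1],z],rate=0.04)
    f=np.array(manip.get_contact_force())-f0; print(d,manip.get_position().round(4),f.round(1),manip.get_time())
    if abs(f).max()>35: break
    if f[2]<9: z-=0.0005
    if f[2]>16: z+=0.0005
  p=manip.get_position(); manip.servo_line([p[0],p[1],0.07],rate=0.15)
  manip.move_to([0.385,0.222,0.17],OB);manip.hold(.1)
  T=toolT();c=snap('wrist','c2.png');W=T@np.array(c['mount']);im=c['image'];g=im.max(2)
  n,l,st,ce=cv2.connectedComponentsWithStats((g<62).astype(np.uint8))
  for i in range(1,n):
    if 1000<st[i,4]<2500: print(ce[i].round(1),ray(c,*ce[i],.042,W).round(4))
  print(manip.get_time())
E
```

```text
0.031 [-1.2 -3.5 13.7]
0.0 [0.422  0.2244 0.032 ] [ 1.1 -3.  11.7] 42.6917
-0.004 [0.4185 0.2247 0.032 ] [ 2.9 -0.4  8.4] 42.9417
-0.007 [0.4171 0.2251 0.032 ] [ 6.2 -1.8 10.1] 43.1917
-0.01 [0.4141 0.2252 0.032 ] [ 4.7 -1.  10.4] 43.4417
[ 82.8 114.5] [0.4415 0.3964 0.042 ]
[177.8 143.4] [0.4171 0.3049 0.042 ]
[258.  143.3] [0.4207 0.2238 0.042 ]
[338.2 142.9] [0.4244 0.1428 0.042 ]
[418.3 142.8] [0.4279 0.0617 0.042 ]
44.5083
```

View pics/c2.png

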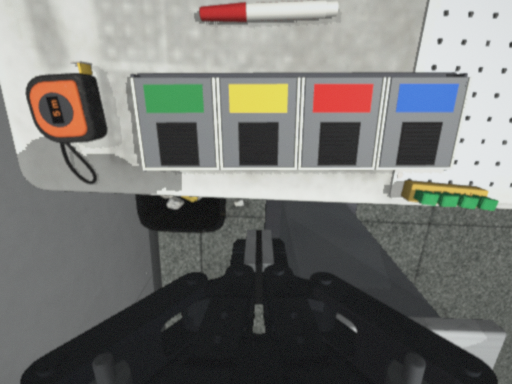

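The lid reached its stop: the reaction rose to about 6 N and the tip slipped. All four pads are now collinear, with yellow at 0.4207 against 0.4207 interpolated. One last check of the nest, then I'll hand in.

```bash
python3 - <<'E'
from h import *
c=manip.camera('side');im=cv2.resize(c['image'][120:300,190:370],None,fx=3.3,fy=3.3,interpolation=cv2.INTER_CUBIC);cv2.imwrite('pics/fs.png',cv2.cvtColor(im,cv2.COLOR_RGB2BGR))
E
```

```text
(no output)
```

View pics/fs.png

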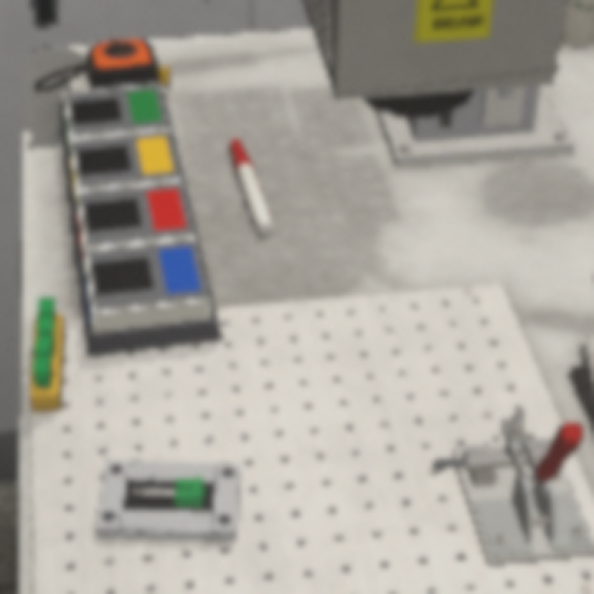

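The final side view shows the cutter in the pocket at crop pixel (165,493). All the lids are shut, and the tape, marker and clip strip sit where they did in the first picture.

```bash
python3 -c "
from rig import manip
print(manip.get_contact_force(),manip.get_time());manip.sign_off()"
```

```text
[ 0.73721751 -0.20246268 -0.91889117] 44.5583
the job is handed in; nothing more can be done
```

The job is done and handed in at 44.6 s. I opened only the yellow bin, laid the cutter flat in the nest pocket, and slid the lid fully shut again.

- **Opening and closing:** I pressed on the lid with about 8–14 N. The first closing stroke left the lid about 2 mm open, so I made a second short stroke to the stop. The yellow pad is now in line with the other three.
- **Cutter:** I set it back on the bin floor once and re-gripped it higher, so the fingertips would clear the nest rim. It was then lowered until it touched the pocket floor at the expected height, and released there.
- **Last checks:** The cutter lies flat and centred in the pocket and the other three bins are shut. In the last pictures the tape measure, marker pen and clip strip are where they started. The arm is clear of everything, with its force reading under 1 N.
- **Disagreement with the text:** With the gripper shut, the fingertips met the lid about 10 mm behind the reported TCP, not 22 mm ahead of it. The camera pictures and the contact heights agreed with this, so I worked from the measured value.

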